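# Brighten the still-life lamp by four clicks

## Robot

A 7-joint arm with a two-finger parallel gripper is mounted at the origin on a cart in front of the work surface, level with it; the furniture and walls round the work are solid. World frame = base frame: x ahead of the robot, y to its left, z up, the work surface at z = 0. Lengths are in mm, angles in rad, forces in N, time in s.
With the tool pointing down it reaches from about 425 to 950 mm from the base axis. Payload 16.7 kg.
Tool frame: the origin (TCP) lies midway between the tips of the shut fingers; the grasp point (between the pads) lies 19 mm behind it (arm.grasp_offset is the distance from the TCP to the grasp point, in mm); z points along the fingers, y is the direction in which the jaws open and shut (so a half turn about z gives the same grasp; the last joint's range is limited). The gripper opens to 94 mm and grips with 3 to 60 N. Pads are 16 mm wide; open, the fingers measure 119 mm over their backs; the gripper's body (75 mm by 177 mm) begins 78 mm behind the grasp point.
Start: joints at [1.093, 0.426, 0.074, 1.606, -0.034, 1.111, -0.067], TCP at [217.292, -639.029, 205.467] pointing down, gripper open.
Joint ranges: [-2.85, 2.85], [-0.5, 2.14], [-1.23, 1.37], [0.21, 2.46], [-1.02, 4.16], [0.16, 2.05], [-2.73, 2.73]. Speed limits (rad/s): [1.89, 1.89, 2.39, 2.39, 3.01, 3.01, 3.01].

## Interface

Orientations are given as a unit quaternion [x, y, z, w].
In Python, from rig import readout, eyes, workorder, arm gives the robot as it stands.
- The arm moves only by the shell command python3 -m pendant 'ROWS' [FORCE]. ROWS is JSON, a list that holds one entry, the list of rows, each a list of 5 numbers: the gripper command: -1 is fully open, 1 is shut, values between are in proportion, then the shift along the tool's x, y, z normalised to -1 to 1, where 1 is 50 mm, then the turn about the tool's z normalised to -1 to 1, where 1 is 90 degrees. In form: [[[gripper, x, y, z, spin], ...]]. A call has 1 to 20 rows; each row shifts and turns the commanded pose from where the row before left it, along the tool's axes as they then stand; what a row does not reach is not made up. A row lasts 1/8 s, in which the tool goes at most 62.5 mm and 10.7 degrees, less where a joint would pass 70% of its speed; a pose out of reach is approached as far as the arm can. A call with a number of a shift or a turn outside -1 to 1 is refused whole. A call with a gripper value outside its range is refused whole. The fingers move at their own pace and stop on an object; FORCE is the grip in N (left out, the last holds). Time passes only in rows, so rows that do not move let the fingers close. It gives the time, the measured TCP pose, the force and the opening at its end, in the units of the state.
- readout.get_state(): the state, without advancing time (a new reading comes with each control period).
- eyes.camera(name): name is "scene" or "side" or "wrist"; returns (picture, depth): 480x640x3 uint8, red, green, blue; 480x640 float32, mm along the optical axis (not along the pixel's ray), 0 where there is no reading.
- eyes.camera_params(name): a dict with "fov_y" (degrees; the focal length in pixels is half the picture's height over the tangent of half this angle, whatever the lens; pixels are square), "cx", "cy" (the principal point, pixels), "dist_coeffs" ([k1, k2, p1, p2, k3] as OpenCV has them; the pictures are not rectified), "rvec" (rotation vector, rad) and "tvec" (3), from world to camera coordinates, as OpenCV has them; the wrist camera has in their place "hand_eye" (4x4, takes a point from camera to tool coordinates, whose origin is the TCP and whose axes are the flange's). Camera axes: x right, y down, z forward; pixel columns grow to the right and rows downward; lengths in mm; the calibration is good to about 2 mm. A picture is of the moment at which its call begins: read the wrist's pose just before it. camera_params takes no time and is no camera call.
- workorder.job_done(): hands the job in, once; it reports no verdict.
The state is a dict: "clock": time; "qpos": joint angles; "qvel": joint speeds; "tau": joint torques, N m; "ee_pos": TCP position; "eef_rot": TCP orientation; "ft_force": force on the tool from outside, world axes, zero at the start; "ft_torque": the same for the moment, N m; "opening": opening from 0.0 (shut) to 1.0 (fully open).
Only numpy, scipy, OpenCV 4.12 (cv2) and the standard library are available. Lean on these libraries where they do the work, as an engineer would, in place of code of your own. Each camera call takes 0.05 s, during which the arm holds its last target.

## Task

The still life is lit too dimly: turn the dial on top of the grey studio lamp clockwise (seen from above) by exactly four clicks from where it stands now, pushing its orange tab round with a fingertip. Do not pinch the tab, do not run on past the fourth click, and leave the dial resting in its click with the things around the lamp where they are.

Things in the scene. Friction and masses are not known exactly. Their poses are not given: they have to be found in the camera images.
- lamp: Low grey studio lamp, a box 130 x 130 x 46 mm with rounded edges, stuck fast to the desk by its rubber feet. Origin: centre of the box's underside; z up; +x points to its cream light window (which sticks out 95 mm from the origin). The dial's axis is vertical through the origin. Twelve white marks, 30 degrees apart and growing with brightness, lie on the top round the dial, one for each click.
- dial_centre (a point): Point on the dial's vertical axis, on the upper face of the black dial disc (94 mm across, upper face 55 mm above the desk).
- tab_mid (a point): Point on the centre line of the orange push tab's upper face, 40 mm from the dial's axis. The tab stands upright on the dial disc and lies along a radius, from 14 to 44 mm from the axis; it is 10 mm thick and 23 mm high, upper face 78 mm above the desk. Nothing else stands up from the disc. Fingers pressing its two sides at once count as pinching.
- brightness (a joint): Angle of the dial in rad, growing clockwise seen from above, stops just beyond 0 and 5.76. Click k rests at k x 0.5236 (30 degrees). At 0 the tab points 150 degrees anticlockwise from the lamp's +x. Starts at rest in click 0, 1, 2 or 3. Each click resists with about 4 N at the tab; past half way the dial springs on ahead of the finger into the next click, short of it it springs back.
- jar: Small black paint jar with lid, 55 mm across, 54 mm high, loose, beside the lamp. Origin: centre of its underside. Leave alone.
- carton: Small black and white carton, 33 x 75 x 48 mm high, loose, beside the lamp. Origin: centre of its underside. Leave alone.
- eraser_block: Blue and white eraser, 21 x 45 x 13 mm high, loose, on the robot's side of the lamp. Origin: centre of its underside. Leave alone.
- pod: Green seed pod on a stem, 32 x 103 x 29 mm high, loose, before the light window. Origin: centre of its underside. Leave alone.

How it is judged:
By the outcome, as a careful person would: the job done as asked, in the order asked, and still so for the second after the job is handed in, with the robot touching nothing.
It also fails if it takes over 45 s, if anything falls off the work surface, if the arm or the gripper's body presses on something with over 40 N, if the wrist force passes 120 N, or if a joint passes its speed limit or range.

## Working session

There is one attempt and no reset: what is moved stays moved. The work goes in short steps, Python scripts to look and compute and a shell command to move; the robot and the scene stay as the last step left them, time stands still between calls to the robot, and variables do not carry over. Pictures are saved under pics/ and viewed, and the job is handed in when it is done.

```bash
ls; mkdir -p pics
python3 - <<'E'
from rig import readout, eyes
import cv2
print(readout.get_state())
for n in ("scene","side","wrist"):
    p,d=eyes.camera(n); cv2.imwrite(f"pics/{n}0.png",p[:,:,::-1]); print(n,eyes.camera_params(n))
    import numpy as np; np.save(f"pics/{n}0_d.npy",d)
E
```

```text
pics
{'clock': 0.0, 'qpos': array([ 1.09347359,  0.42671213,  0.07382782,  1.60659827, -0.03408908,
        1.11078844, -0.06709309]), 'qvel': array([-6.50615060e-04,  1.40307839e-05, -1.62764824e-03, -2.73104642e-04,
       -2.12545497e-04,  4.83806085e-04, -1.01903777e-03]), 'tau': array([-2.73781852e-04, -9.35799837e+01,  3.66652228e+00, -4.54178774e+01,
       -4.88334324e-02,  2.01650203e-02,  8.60094929e-05]), 'ee_pos': array([ 217.18130392, -638.65176572,  204.79203628]), 'eef_rot': array([ 9.86596277e-01,  1.63179034e-01, -1.46444011e-04, -6.06377376e-04]), 'ft_force': array([ 0.3965529 ,  0.06282691, -0.51031952]), 'ft_torque': array([0.0370595 , 0.00119984, 0.04296965]), 'opening': 0.9994939310780289}
scene {'fov_y': 44.374870865398535, 'cx': 315.29103969583133, 'cy': 226.64553551220646, 'dist_coeffs': array([-0.10192004,  0.        ,  0.        ,  0.        ,  0.        ]), 'rvec': array([ 1.34201163, -2.29032593,  0.85754822]), 'tvec': array([335.01339669, 411.32115065, 773.37030029])}
side {'fov_y': 51.24563477537717, 'cx': 316.1507946132061, 'cy': 234.0777686137028, 'dist_coeffs': array([-0.0941469,  0.       ,  0.       ,  0.       ,  0.       ]), 'rvec': array([ 2.11138926, -0.37061815,  0.17308541]), 'tvec': array([-540.81673824,  195.57328751,  716.16927797])}
wrist {'fov_y': 67.71274403531046, 'cx': 309.48081924081185, 'cy': 237.06939901121228, 'dist_coeffs': array([-0.05658416,  0.        ,  0.        ,  0.        ,  0.        ]), 'hand_eye': array([[ 7.43013012e-04, -9.69860794e-01, -2.43658548e-01,
         7.01761252e+01],
       [ 9.99999719e-01,  6.95261563e-04,  2.81976035e-04,
        -5.25756368e-01],
       [-1.04071078e-04, -2.43658689e-01,  9.69861038e-01,
        -1.78491675e+02],
       [ 0.00000000e+00,  0.00000000e+00,  0.00000000e+00,
         1.00000000e+00]])}
```

View pics/scene0.png

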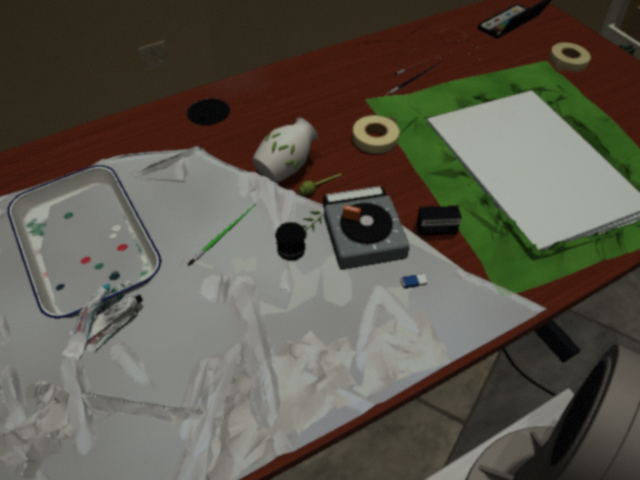

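View pics/side0.png

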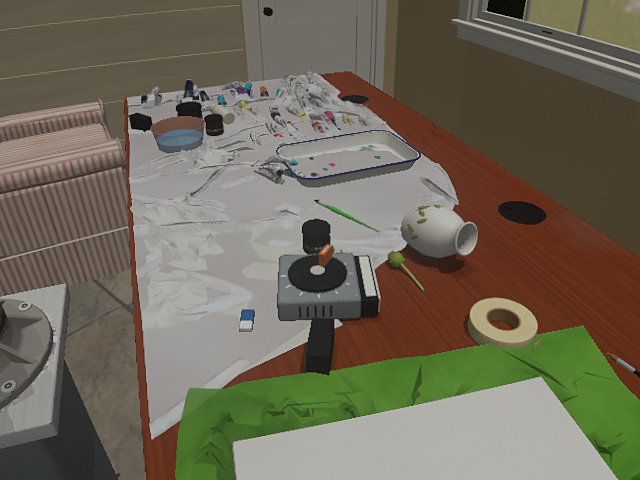

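View pics/wrist0.png

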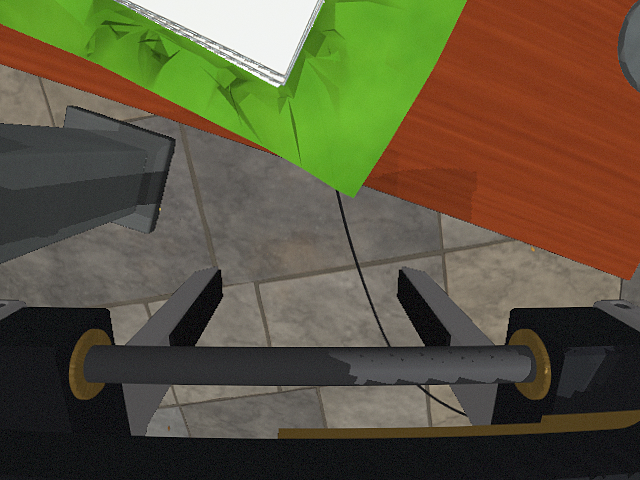

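The scene view has the lamp at about (367,225) with the tab at (352,212). The side view has the lamp at about (325,285) with the tab at (327,255). I'll zoom in and measure.

```bash
cat > h.py <<'E'
import numpy as np, cv2
from rig import eyes, readout
from scipy.spatial.transform import Rotation as R
def KD(p):
    f=240/np.tan(np.radians(p['fov_y'])/2)
    return np.array([[f,0,p['cx']],[0,f,p['cy']],[0,0,1.]]),np.array(p['dist_coeffs'])
def ext(name,st=None):
    p=eyes.camera_params(name); K,D=KD(p)
    if name=='wrist':
        he=np.array(p['hand_eye']); T=np.eye(4); T[:3,:3]=R.from_quat(st['eef_rot']).as_matrix(); T[:3,3]=st['ee_pos']
        M=T@he
    else:
        Rm=cv2.Rodrigues(np.array(p['rvec']))[0]; M=np.eye(4); M[:3,:3]=Rm.T; M[:3,3]=-Rm.T@np.array(p['tvec'])
    return K,D,M
def ray(px,E):
    K,D,M=E; u=cv2.undistortPoints(np.array(px,float).reshape(-1,1,2),K,D).reshape(-1,2)
    d=np.c_[u,np.ones(len(u))]@M[:3,:3].T
    return M[:3,3],d
def onz(px,E,z):
    o,d=ray(px,E); return o+d*((z-o[2])/d[:,2])[:,None]
def proj(P,E):
    K,D,M=E; W=np.linalg.inv(M)
    return cv2.projectPoints(np.array(P,float).reshape(-1,3),cv2.Rodrigues(W[:3,:3])[0],W[:3,3],K,D)[0].reshape(-1,2)
def orange(p):
    h=cv2.cvtColor(p,cv2.COLOR_RGB2HSV)
    return ((h[...,0]>4)&(h[...,0]<18)&(h[...,1]>130)&(h[...,2]>90)).astype(np.uint8)
E
python3 - <<'E'
from h import *
a=cv2.imread('pics/scene0.png')[170:300,290:480]; b=cv2.imread('pics/side0.png')[205:385,220:440]
cv2.imwrite('pics/sc_z.png',cv2.resize(a,(760,520),interpolation=cv2.INTER_CUBIC))
cv2.imwrite('pics/si_z.png',cv2.resize(b,(733,600),interpolation=cv2.INTER_CUBIC))
E
```

```text
(no output)
```

View pics/sc_z.png

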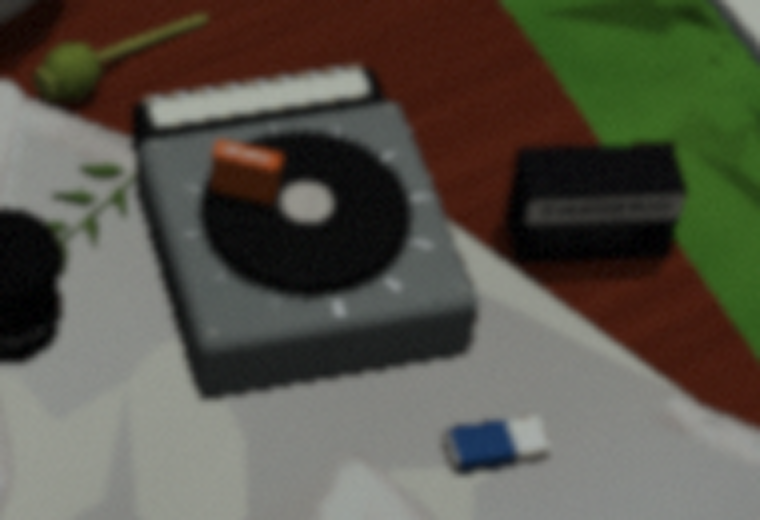

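View pics/si_z.png

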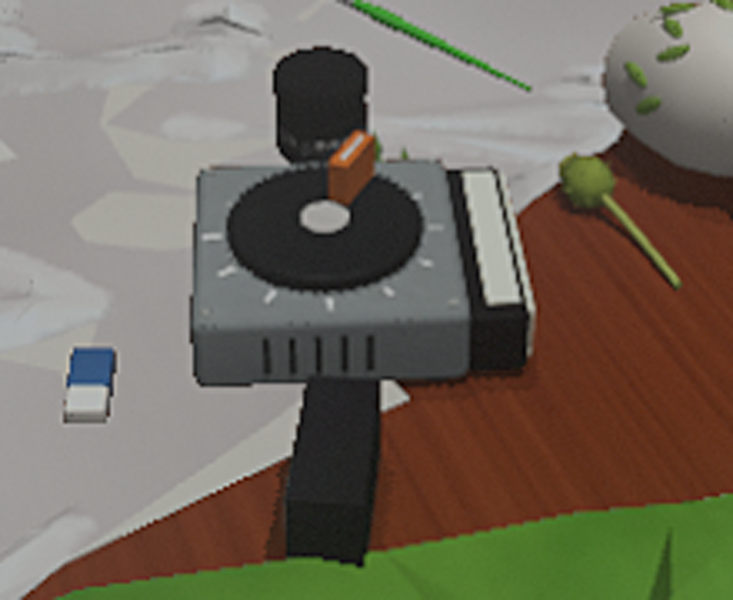

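Run:
```python
from h import *
S=ext('scene');V=ext('side')
sc=lambda *p:[(290+x/4-.375,170+y/4-.375) for x,y in p]
si=lambda *p:[(220+x*.3-.35,205+y*.3-.35) for x,y in p]
print('hub',onz(sc((306,202)),S,55),onz(si((325,217)),V,55))
for n,pts in (('scene',sc((205,397),(470,352))),):
    P=onz(pts,S,3); d=P[1]-P[0]; print(n,P,np.degrees(np.arctan2(d[1],d[0])))
P=onz(si((463,170),(492,303)),V,44);d=P[1]-P[0];print('win',P,np.degrees(np.arctan2(d[1],d[0])))
P=onz(sc((150,127),(372,97)),S,44);d=P[1]-P[0];print('win',P,np.degrees(np.arctan2(d[1],d[0])))
P=onz(si((197,382),(470,378)),V,2);d=P[1]-P[0];print('side edge',P,np.degrees(np.arctan2(d[1],d[0])))
for n,E_ in (('scene',S),('side',V)):
    im=cv2.imread(f'pics/{n}0.png')[:,:,::-1].copy(); m=orange(im)
    m[:150]=0;m[330:]=0;m[:,:280]=0;m[:,450:]=0
    k,l,s,c=cv2.connectedComponentsWithStats(m)
    print(n,[(s[i],c[i]) for i in range(1,k) if s[i][4]>15])
# tab top stripe
print('tab stripe',onz(si((343,160),(362,137)),V,78),onz(sc((222,148),(272,158)),S,78))
hub=onz(si((325,217)),V,55)[0]
for nm,pt in (('side',onz(si((352,148)),V,78)[0]),('scene',onz(sc((247,153)),S,78)[0])):
    print(nm,pt,np.degrees(np.arctan2(*(pt-hub)[[1,0]])),np.linalg.norm((pt-hub)[:2]))
print('jar top',onz(si((320,72)),V,54),'eraser',onz(si((92,380)),V,10),'carton',onz(si((345,425)),V,48), 'pod',onz(si((585,180)),V,15))
```

```text
hub [[565.07937669 -38.85535341  55.        ]] [[563.36649192 -35.88021916  55.        ]]
scene [[525.39658474  36.14415929   3.        ]
 [487.97888734 -83.14988467   3.        ]] -107.41452297135886
win [[ 647.81328708   -9.07421447   44.        ]
 [ 618.04884803 -112.0985352    44.        ]] -106.11437168580683
win [[ 648.85019821   -5.89204602   44.        ]
 [ 614.23070179 -108.72711019   44.        ]] -108.60584227960823
side edge [[ 485.82331548  -70.24103458    2.        ]
 [ 607.82125168 -113.17388349    2.        ]] -19.38771225737326
scene [(array([344, 205,  16,   8,  49], dtype=int32), array([352.2244898 , 209.14285714]))]
side [(array([419, 150,  31,  26, 383], dtype=int32), array([438.85639687, 157.5613577 ])), (array([319, 244,  13,  22, 181], dtype=int32), array([325.02762431, 255.08839779])), (array([ 335,  258,  115,   72, 4485], dtype=int32), array([410.33154961, 300.20445931]))]
tab stripe [[577.02146761 -24.74627529  78.        ]
 [592.57105197  -9.33244978  78.        ]] [[594.39041352 -10.95941615  78.        ]
 [578.27099819 -27.35621388  78.        ]]
side [584.6388969  -16.62063512  78.        ] 42.15702375607867 28.695762594307375
scene [586.31674969 -19.17095121  78.        ] 36.057033529470075 28.388623903846653
jar top [[605.60037855  93.00250309  54.        ]] eraser [[437.8971968  -60.42050606  10.        ]] carton [[ 525.88432413 -167.6891011    48.        ]] pod [[722.49079317  -3.63819799  15.        ]]
```

Measured: hub at about (564,-37), lamp yaw about -17.5°, tab at about 42.5° in the world frame. Relative to the lamp that is 60°, which is click 3, so the target is click 7 with the tab at about -77.5°. I'll shut the gripper and move to hover beside the tab.

```bash
python3 -m pendant '[[[1,0.54,-0.49,0,0],[1,0.54,-0.49,0,0],[1,0.54,-0.49,0,0],[1,0.54,-0.49,0,0],[1,0.54,-0.49,0,0],[1,0.54,-0.49,0,0],[1,0.54,-0.49,0,0],[1,0.54,-0.49,0,0],[1,0.54,-0.49,0,0],[1,0.54,-0.49,0,0],[1,0.54,-0.49,0,0],[1,0.54,-0.49,0,0],[1,0.54,-0.49,0,0],[1,0.54,-0.49,0,0],[1,0.54,-0.49,0,0],[1,0.54,-0.49,0,0],[1,0.54,-0.49,0,0],[1,0.54,-0.49,0,0],[1,0.54,-0.49,0,0],[1,0.54,-0.49,0,0]]]'
python3 -c "
from h import *
s=readout.get_state();print(s['qpos'].round(2),s['ee_pos'].round(1),R.from_quat(s['eef_rot']).as_matrix().round(3),s['opening'])"
```

```text
clock: 2.65
ee_pos: [571.2, -0.3, 205.4]
eef_rot: [0.987, 0.163, -0.0, -0.0]
ft_force: [0.0, -0.8, 0.4]
opening: 0.004
[ 0.18  0.28 -0.35  1.82  0.11  1.06 -1.45] [ 5.712e+02 -3.000e-01  2.054e+02] [[ 0.947  0.322 -0.   ]
 [ 0.322 -0.947 -0.   ]
 [-0.    -0.    -1.   ]] 0.004311919658707447
```

```bash
python3 -m pendant '[[[1,0,0,0,-0.105],[1,0,0,0,-0.105],[1,0,0,0,-0.105],[1,0,0,0,-0.105],[1,0,0,0,-0.105],[1,0,0,0,-0.105],[1,0,0,0,-0.105],[1,0,0,0,-0.105],[1,0,0,0,-0.105],[1,0,0,0,-0.105],[1,0,0,0,-0.105],[1,0,0,0,-0.105],[1,0,0,0,0]]]'
python3 - <<'E'
from h import *
s=readout.get_state();M=R.from_quat(s['eef_rot']).as_matrix();print(s['qpos'].round(2),s['ee_pos'].round(1),np.degrees(np.arctan2(M[1,0],M[0,0])))
p,d=eyes.camera('wrist'); cv2.imwrite('pics/w1.png',p[:,:,::-1])
import pickle; pickle.dump((s,d),open('w1.pkl','wb'))
E
```

```text
clock: 4.28
ee_pos: [570.7, -1.5, 205.3]
eef_rot: [0.406, 0.914, 0.0, -0.0]
ft_force: [1.1, 0.4, 0.2]
opening: 0.001
[ 0.44  0.33 -0.68  1.81  0.23  1.08  0.42] [570.7  -1.5 205.3] 132.11727220701061
```

View pics/w1.png

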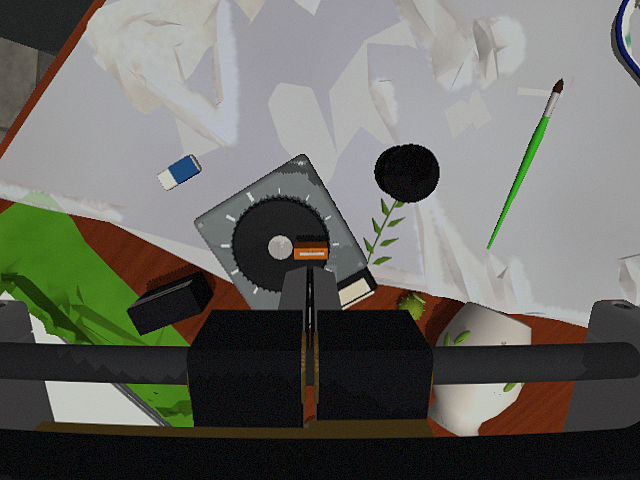

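The wrist view shows the hub at about (281,247), the tab top at about (311,253), and the shut fingertips near (310,270). I'll refine from this view.

Run:
```python
from h import *
import pickle
s,d=pickle.load(open('w1.pkl','rb')); W=ext('wrist',s)
im=cv2.imread('pics/w1.png'); rgb=im[:,:,::-1].copy()
cv2.imwrite('pics/w1z.png',cv2.resize(im[140:320,180:390],(700,600),interpolation=cv2.INTER_CUBIC))
g=cv2.cvtColor(im,cv2.COLOR_BGR2HSV)
m=((g[...,1]<40)&(g[...,2]>110)).astype(np.uint8)
k,l,st,c=cv2.connectedComponentsWithStats(m[225:270,260:300].copy())
print([(st[i],c[i]+[260,225]) for i in range(1,k)])
mo=orange(rgb);mo[:200]=0;mo[290:]=0;mo[:,:270]=0;mo[:,350:]=0
k,l,st,c=cv2.connectedComponentsWithStats(mo);print([(st[i],c[i]) for i in range(1,k) if st[i][4]>20])
print('tip proj',proj([s['ee_pos']],W))
```

```text
[(array([  8,  10,  25,  25, 451], dtype=int32), array([279.88248337, 246.94456763]))]
[(array([294, 248,  34,  12, 307], dtype=int32), array([310.04560261, 253.2019544 ]))]
tip proj [[309.1924846 284.4106808]]
```

View pics/w1z.png

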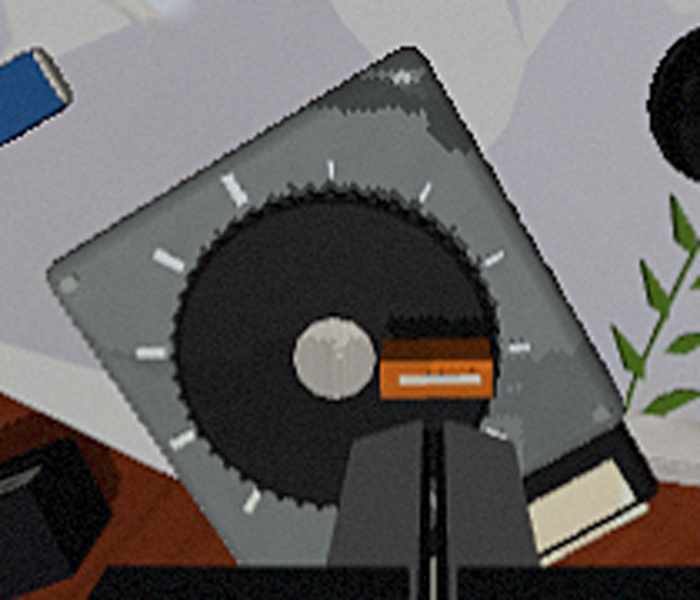

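Run:
```python
from h import *
import pickle
s,d=pickle.load(open('w1.pkl','rb')); W=ext('wrist',s)
z=lambda *p:[(180+x*.3-.35,140+y*.3-.35) for x,y in p]
hub=onz(z((335,358)),W,55)[0]; print('hub',hub)
c=onz(z((382,358),(493,358),(493,398),(382,398)),W,78); print(c.round(1))
e1=(c[1]+c[2])/2;e0=(c[0]+c[3])/2
for a,b in((e0,e1),(hub,e0),(hub,e1)):
    v=b-a;print(np.degrees(np.arctan2(v[1],v[0])),np.hypot(*v[:2]))
mk=onz(z((331,170),(425,193),(494,258),(519,348),(497,434),(233,190),(169,260),(151,353),(183,438),(252,500)),W,46)-hub
for v in mk: print('mark',np.degrees(np.arctan2(v[1],v[0])).round(1),np.hypot(*v[:2]).round(1))
cc=onz(z((50,268),(410,50),(615,420)),W,40)
for a,b in ((0,1),(1,2)):
  v=cc[b]-cc[a]; print('edge',np.degrees(np.arctan2(v[1],v[0])),np.hypot(*v[:2]))
```

```text
hub [564.11990294 -36.02521676  55.        ]
[[570.6 -21.5  78. ]
 [592.5  -1.7  78. ]
 [600.   -9.9  78. ]
 [578.  -29.9  78. ]]
42.184061045879226 29.669296531444676
45.49644481078031 14.476334497928251
43.27012538344087 44.129373925694416
mark 133.1 52.7
mark 103.0 52.9
mark 73.2 53.2
mark 42.8 53.3
mark 13.2 53.9
mark 163.7 55.2
mark -166.9 55.2
mark -136.8 55.1
mark -107.5 54.4
mark -77.5 54.5
edge 72.5372315783938 123.67885228413336
edge -18.439152044640725 125.75388918699794
```

The marks confirm the tab is at 42.9°, which is click 3. The goal mark is at about -77°. Next I'll descend behind the tab with about 8 mm of clearance.

```bash
python3 -m pendant '[[[1,0,0.05,0.3,0],[1,0,0.05,0.4,0],[1,0,0,0.4,0],[1,0,0,0.4,0],[1,0,0,0.4,0],[1,0,0,0.4,0],[1,0,0,0.3,0],[1,0,0,0.2,0],[1,0,0,0.08,0],[1,0,0,0,0]]]'
python3 - <<'E'
from h import *
s=readout.get_state();M=R.from_quat(s['eef_rot']).as_matrix();print(s['ft_force'].round(1),s['ee_pos'].round(1),np.degrees(np.arctan2(M[1,0],M[0,0])))
v=s['ee_pos'][:2]-[564.1,-36.5];a=np.radians(42.9);print('rad',v@[np.cos(a),np.sin(a)],'tan',v@[-np.sin(a),np.cos(a)])
p,d=eyes.camera('wrist'); a=p[140:320,180:390,::-1]
q,d=eyes.camera('side'); b=q[205:340,250:400,::-1]
cv2.imwrite('pics/d2.png',np.hstack([cv2.resize(a,(400,400)),cv2.resize(b,(400,400))]))
E
```

```text
clock: 5.58
ee_pos: [574.7, 2.1, 61.6]
eef_rot: [0.405, 0.914, 0.0, 0.0]
ft_force: [-0.5, 0.8, -0.2]
opening: 0.007
[-0.5  0.8 -0.2] [574.7   2.1  61.6] 132.17860142870467
rad 34.02540796165038 tan 21.090382148217195
```

View pics/d2.png

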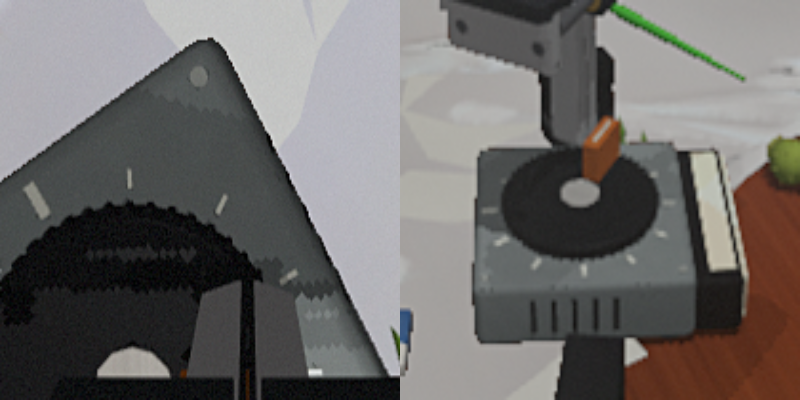

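The fingertip is on the tab's anticlockwise side with a clear gap. I'll close the gap and arc round for the first click.

```bash
python3 -m pendant '[[[1,-0.08,0,0,0],[1,-0.08,0,0,0],[1,-0.054,0.018,0,0.05],[1,-0.054,0.018,0,0.05],[1,-0.054,0.018,0,0.05],[1,-0.054,0.018,0,0.05],[1,0,0,0,0]]]'
cat > chk.py <<'E'
from h import *
import sys
s=readout.get_state();M=R.from_quat(s['eef_rot']).as_matrix();ph=np.degrees(np.arctan2(M[1,0],M[0,0]))
hub=np.array([564.1,-36.5])
v=s['ee_pos'][:2]-hub;a=np.radians(ph-90);print('t',s['clock'],'F',s['ft_force'].round(1),'z',s['ee_pos'][2].round(1),'toolx',ph.round(1),'turned',(132.2-ph).round(1),'rad',(v@[np.cos(a),np.sin(a)]).round(1),'tan',(v@[-np.sin(a),np.cos(a)]).round(1))
q,_=eyes.camera('side');p,_=eyes.camera('scene')
V=ext('side');m=orange(q);k=np.zeros_like(m);k[235:285,285:360]=1;m*=k
n,l,st,c=cv2.connectedComponentsWithStats(m)
for i in range(1,n):
    if st[i][4]>20:
        P=onz([c[i]],V,66)[0];print('tab blob',c[i].round(1),st[i][4],'rough ang',np.degrees(np.arctan2(P[1]-hub[1],P[0]-hub[0])).round(1),np.hypot(*(P[:2]-hub)).round(1))
cv2.imwrite(sys.argv[1],np.hstack([cv2.resize(p[170:290,300:420,::-1],(400,400),interpolation=cv2.INTER_CUBIC),cv2.resize(q[205:340,250:400,::-1],(400,400),interpolation=cv2.INTER_CUBIC)]))
E
python3 chk.py pics/c1.png
```

```text
clock: 6.55
ee_pos: [589.3, -10.9, 61.6]
eef_rot: [0.543, 0.84, -0.0, 0.0]
ft_force: [0.4, 0.7, 0.2]
opening: 0.005
t 6.55 F [0.4 0.7 0.2] z 61.6 toolx 114.2 turned 18.0 rad 33.5 tan 13.0
tab blob [332.6 258.9] 205 rough ang 11.0 28.3
```

View pics/c1.png

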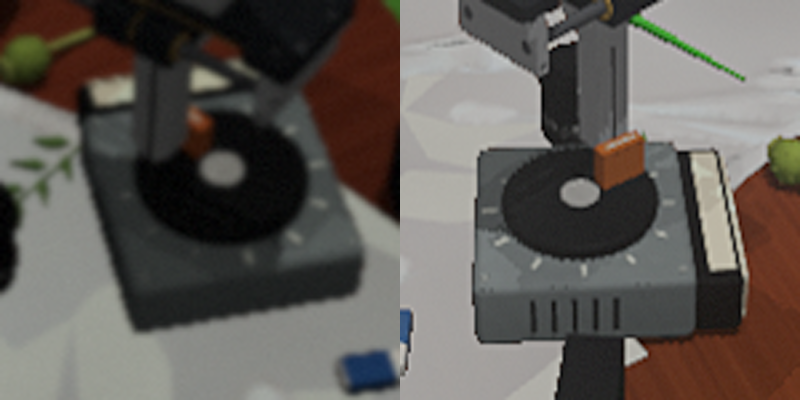

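The tab sprung on to about 11–13°, which is click 4. The finger is trailing it with no force. Next click.

```bash
python3 -m pendant '[[[1,-0.054,0.018,0,0.05],[1,-0.054,0.018,0,0.05],[1,-0.054,0.018,0,0.05],[1,-0.054,0.018,0,0.05],[1,-0.054,0.018,0,0.05],[1,-0.054,0.018,0,0.05],[1,-0.054,0.018,0,0.05],[1,0,0,0,0]]]'
python3 chk.py pics/c2.png
```

```text
clock: 7.65
ee_pos: [598.6, -27.9, 61.5]
eef_rot: [0.75, 0.661, -0.0, 0.0]
ft_force: [-0.7, -0.2, -0.9]
opening: 0.003
t 7.65 F [-0.7 -0.2 -0.9] z 61.5 toolx 82.8 turned 49.4 rad 33.1 tan 12.9
tab blob [335.1 264.3] 260 rough ang -20.5 28.0
```

View pics/c2.png

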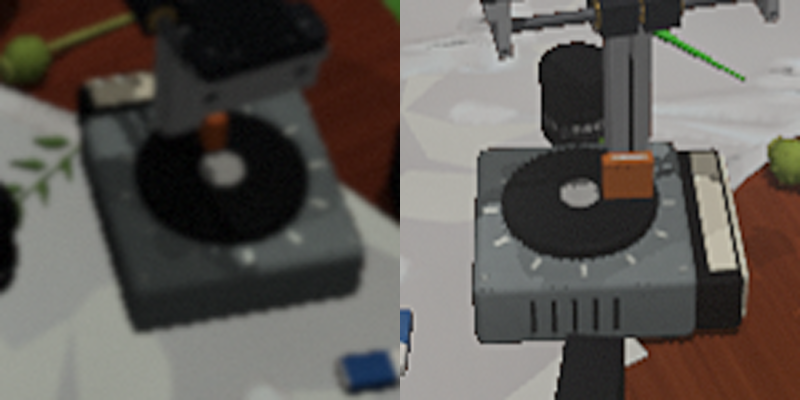

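The tab is now at about -18°, which is click 5. On to the third click.

```bash
python3 -m pendant '[[[1,-0.054,0.018,0,0.05],[1,-0.054,0.018,0,0.05],[1,-0.054,0.018,0,0.05],[1,-0.054,0.018,0,0.05],[1,-0.054,0.018,0,0.05],[1,-0.054,0.018,0,0.05],[1,-0.052,0.018,0,0.05],[1,0,0,0,0]]]'
python3 chk.py pics/c3.png
```

```text
clock: 8.75
ee_pos: [597.7, -47.4, 61.5]
eef_rot: [0.902, 0.433, -0.0, -0.0]
ft_force: [-0.1, -0.3, 0.1]
opening: 0.007
t 8.75 F [-0.1 -0.3  0.1] z 61.5 toolx 51.3 turned 80.9 rad 33.0 tan 12.6
tab blob [333.3 270.1] 234 rough ang -52.5 29.6
```

View pics/c3.png

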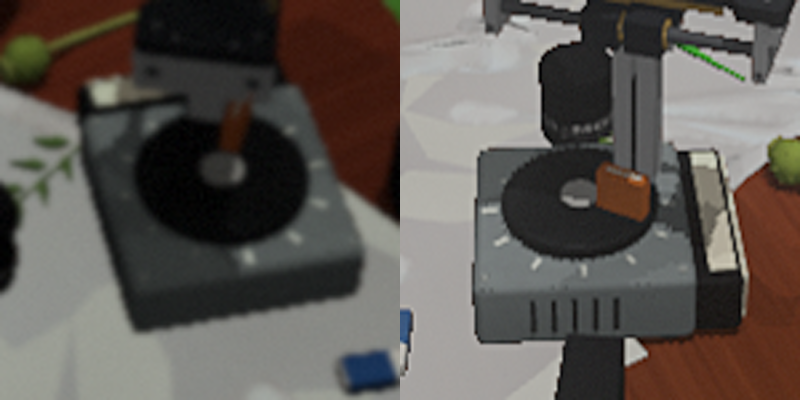

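Click 6. For the final click I'll push only to about 108°, just past the crest.

```bash
python3 -m pendant '[[[1,-0.054,0.018,0,0.05],[1,-0.054,0.018,0,0.05],[1,-0.054,0.018,0,0.05],[1,-0.054,0.018,0,0.05],[1,-0.054,0.018,0,0.05],[1,-0.054,0.018,0,0.05],[1,0,0,0,0]]]'
python3 chk.py pics/c4.png
```

```text
clock: 9.72
ee_pos: [588.9, -61.6, 61.5]
eef_rot: [0.978, 0.21, -0.0, -0.0]
ft_force: [0.1, 0.1, 0.2]
opening: 0.009
t 9.725 F [0.1 0.1 0.2] z 61.5 toolx 24.3 turned 107.9 rad 33.1 tan 12.3
tab blob [331.4 277.7] 54 rough ang -78.3 41.5
```

View pics/c4.png

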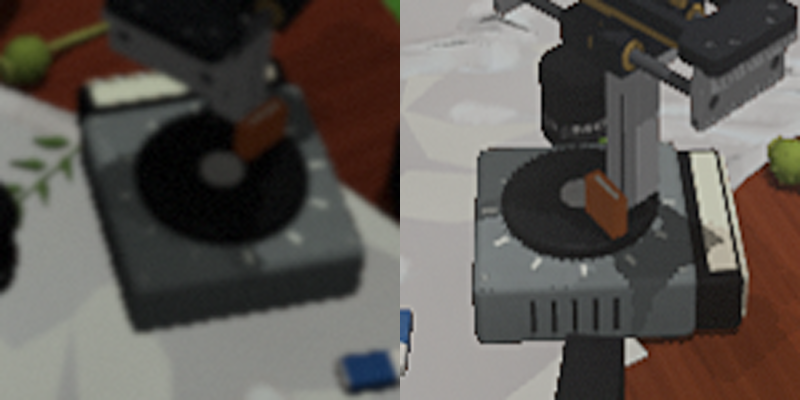

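The tab looks to be at about -77°, with the finger clear and no force. I'll back off, lift, and verify from above.

```bash
python3 -m pendant '[[[1,0.08,0,0,0],[1,0.08,0,0,0],[1,0,0,-0.2,0],[1,0,0,-0.4,0],[1,0,0,-0.5,0],[1,0,0,-0.5,0],[1,0,0,-0.5,0],[1,0,0,-0.5,0],[1,0,0,-0.4,0],[1,0,0,-0.2,0],[1,0,0,0,0]]]'
python3 - <<'E'
from h import *
import pickle
s=readout.get_state();p,d=eyes.camera('wrist');im=p[:,:,::-1].copy();cv2.imwrite('pics/w5.png',im);pickle.dump((s,d),open('w5.pkl','wb'))
E
python3 chk.py pics/c5.png
```

```text
clock: 11.2
ee_pos: [596.5, -58.5, 222.1]
eef_rot: [0.978, 0.209, 0.0, 0.0]
ft_force: [0.1, -0.7, 0.4]
opening: 0.004
t 11.25 F [ 0.7 -0.2  0.2] z 221.3 toolx 24.2 turned 108.0 rad 33.1 tan 20.2
tab blob [331.8 277.7] 69 rough ang -77.6 41.7
```

View pics/w5.png

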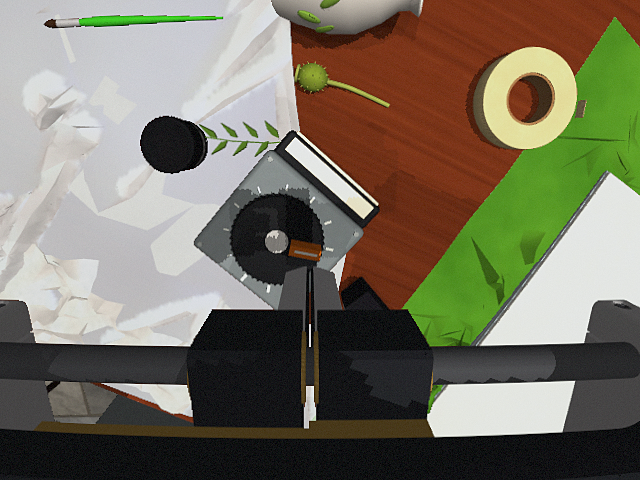

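View pics/c5.png

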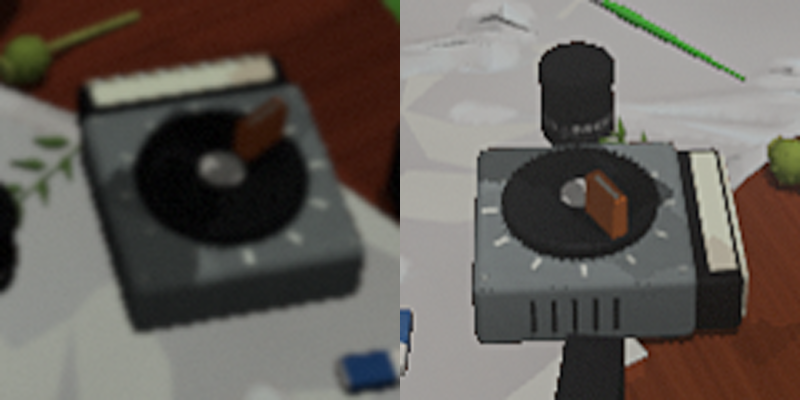

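Run:
```python
from h import *
import pickle
s,d=pickle.load(open('w5.pkl','rb'));W=ext('wrist',s);im=cv2.imread('pics/w5.png')
m=orange(im[:,:,::-1].copy());m[:225]=0;m[275:]=0;m[:,:280]=0;m[:,340:]=0
P=np.argwhere(m)[:,::-1].astype(np.float32);r=cv2.minAreaRect(P);print(r)
cv2.imwrite('pics/w5z.png',cv2.resize(im[160:310,180:390],(770,550),interpolation=cv2.INTER_CUBIC))
# expected top face outlines for clicks 6,7,8
for k in(6,7,8):
    a=np.radians(-17.1+150-30*k);h=np.array([564.1,-36.3])
    print(k,proj([[*(h+q*np.array([np.cos(a),np.sin(a)])),78] for q in(14,44)],W).round(1).tolist())
```

```text
((305.1297912597656, 250.273193359375), (31.501680374145508, 15.610208511352539), 10.124671936035156)
6 [[288.2, 242.5], [318.7, 232.5]]
7 [[288.8, 250.0], [320.1, 256.0]]
8 [[285.5, 256.6], [309.4, 276.4]]
```

View pics/w5z.png

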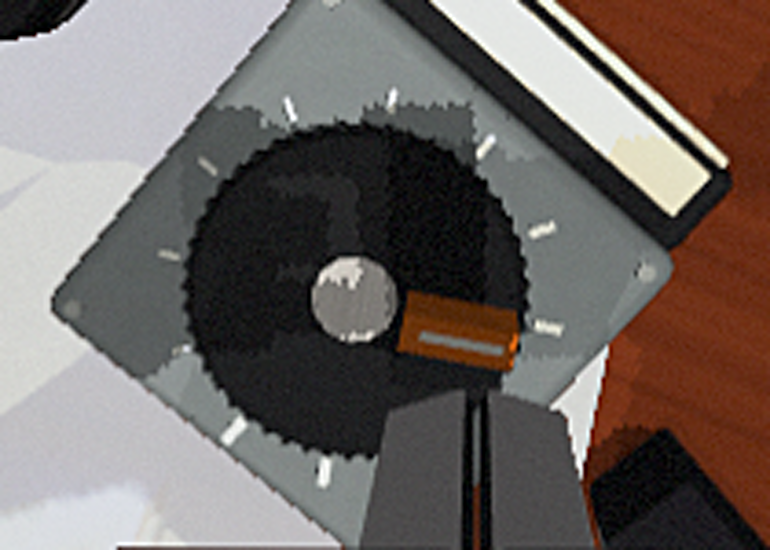

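The tab's top face matches the projected click 7 outline: the stripe slope is about 9–10° against 10.9° predicted, and clicks 6 and 8 would be far off. Nothing nearby was touched, so I'm handing in.

```bash
python3 -c "
from rig import workorder; print(workorder.job_done())"
```

```text
the job is handed in; nothing more can be done
None
```

I turned the dial four clicks clockwise, from click 3 to click 7, and handed the job in at about 11 s of the 45 s allowed. No verdict is reported back.

- **How:** I shut the gripper and pushed only the anticlockwise side of the tab, one click at a time with a look after each. The last push stopped just past the crest so the dial sprang into its click by itself. Then I backed off and lifted clear.
- **Dial check:** Seen from above afterwards, the tab lines up with the click 7 mark. It sits at about -77° in the world frame; clicks 6 and 8 would be 30° either side. At clicks 5 and 6 the side camera read 3–6° off the true click angle, because it only saw the middle of the tab. The closer wrist view settled it to within 1–2°.
- **Surroundings:** Force readings taken at the end of each move stayed within sensor noise. The last pictures show the jar, carton, eraser and pod with no visible shift. I did not re-measure their positions.

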